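# Switch on three lab stirrers in order

## Task

Switch on three of the magnetic stirrers by lightly pressing in the square key on each with the fingertips: first the one with the conical flask on it, then the one with the tall narrow beaker, then the one with the wide low beaker. Each key stays in when pressed; leave the stirrer with nothing on it switched off, and do not lift or disturb any glassware or anything else on the bench.

Things in the scene. Friction and masses are not known exactly. Their poses are not given: they have to be found in the camera images.
- stirrer_flask: Magnetic stirrer carrying the conical flask. Four alike, all fixed: white housing 160 x 100 mm, 46 mm high, green front, round white plate with its top 52 mm above the work surface, square push key near the front edge. Origin: centre of its underside; -x to its front, z up; key centre at x = -55 mm, plate centre at x = +30 mm.
- key_flask_top (a point): Centre of the level top of the square white key (28 x 28 mm, in a black collar) of the stirrer carrying the conical flask. Raised, it is 61 to 63 mm above the work surface (collar round it 49 mm); the point moves down with the key.
- key_flask (a joint): Travel of that key in m, straight down: about 0 = raised (off), 0.010 = bottomed. It counts as pressed in (on) beyond 0.005. It has no spring: it moves under about 2.5 N and stays where it is left.
- stirrer_tall: Magnetic stirrer carrying the tall narrow beaker. Four alike, all fixed: white housing 160 x 100 mm, 46 mm high, green front, round white plate with its top 52 mm above the work surface, square push key near the front edge. Origin: centre of its underside; -x to its front, z up; key centre at x = -55 mm, plate centre at x = +30 mm.
- key_tall_top (a point): Centre of the level top of the square white key (28 x 28 mm, in a black collar) of the stirrer carrying the tall narrow beaker. Raised, it is 61 to 63 mm above the work surface (collar round it 49 mm); the point moves down with the key.
- key_tall (a joint): Travel of that key in m, straight down: about 0 = raised (off), 0.010 = bottomed. It counts as pressed in (on) beyond 0.005. It has no spring: it moves under about 2.5 N and stays where it is left.
- stirrer_wide: Magnetic stirrer carrying the wide low beaker. Four alike, all fixed: white housing 160 x 100 mm, 46 mm high, green front, round white plate with its top 52 mm above the work surface, square push key near the front edge. Origin: centre of its underside; -x to its front, z up; key centre at x = -55 mm, plate centre at x = +30 mm.
- key_wide_top (a point): Centre of the level top of the square white key (28 x 28 mm, in a black collar) of the stirrer carrying the wide low beaker. Raised, it is 61 to 63 mm above the work surface (collar round it 49 mm); the point moves down with the key.
- key_wide (a joint): Travel of that key in m, straight down: about 0 = raised (off), 0.010 = bottomed. It counts as pressed in (on) beyond 0.005. It has no spring: it moves under about 2.5 N and stays where it is left.
- stirrer_bare: Magnetic stirrer with nothing standing on it. Four alike, all fixed: white housing 160 x 100 mm, 46 mm high, green front, round white plate with its top 52 mm above the work surface, square push key near the front edge. Origin: centre of its underside; -x to its front, z up; key centre at x = -55 mm, plate centre at x = +30 mm.
- key_bare_top (a point): Centre of the level top of the square white key (28 x 28 mm, in a black collar) of the stirrer with nothing standing on it. Raised, it is 61 to 63 mm above the work surface (collar round it 49 mm); the point moves down with the key.
- key_bare (a joint): Travel of that key in m, straight down: about 0 = raised (off), 0.010 = bottomed. It counts as pressed in (on) beyond 0.005. It has no spring: it moves under about 2.5 N and stays where it is left.
- conical_flask: Empty clear conical flask, 105 mm high, 68 mm wide at the base and 27 mm at the neck, loose on its stirrer's plate; origin at the centre of its underside. Not to be disturbed.
- tall_beaker: Empty clear beaker, tall and narrow, 105 mm high, 48 mm wide, loose on its stirrer's plate; origin at the centre of its underside. Not to be disturbed.
- wide_beaker: Empty clear beaker, wide and low, 52 mm high, 80 mm wide, loose on its stirrer's plate; origin at the centre of its underside. Not to be disturbed.
- vial: Small lidded jar, 32 mm wide, 65 mm high, standing between two stirrers; bystander, leave alone. Origin at the centre of its underside.
- dropper: Small brown bottle, 34 mm wide, 85 mm high, standing between two stirrers; bystander, leave alone. Origin at the centre of its underside.
- sample_jar: Small lidded jar, 36 mm wide, 60 mm high, standing between two stirrers; bystander, leave alone. Origin at the centre of its underside.
- brown_bottle: Large brown bottle, 86 mm wide, 170 mm high, behind the stirrers; bystander, leave alone. Origin at the centre of its underside.
- buffer_bottle: White bottle, 60 mm wide, 130 mm high, behind the stirrers; bystander, leave alone. Origin at the centre of its underside.
- mug_jug: White plastic jug with a handle, 80 mm wide, 95 mm high, behind the stirrers; bystander, leave alone. Origin at the centre of its underside.
- spatula: Thin steel lab spatula, 170 mm long, 5 mm thick, lying flat in front of the stirrers; bystander, leave alone. Origin on its length, near the middle, at its underside.

How it is judged:
On the way, in this order (a step that is already met when the one before it is completed fails the run):
1. the flask's stirrer is switched on, the others still off (value of joint key_flask above 0.005 m and value of joint each of key_tall, key_wide below 0.003 m), for 0.1 s.
2. then the tall beaker's stirrer is switched on, the wide beaker's still off (value of joint each of key_flask, key_tall above 0.005 m and value of joint key_wide below 0.003 m), for 0.1 s.
3. then the wide beaker's stirrer is switched on (value of joint each of key_flask, key_tall, key_wide above 0.005 m), for 0.1 s.
At the end, for the whole second after the job is handed in: The keys of the three stirrers with glassware are in by more than 5 mm, the bare stirrer's key is still out (under 3 mm), and the three vessels stand upright and at rest within 10 mm of where they began (all of step 3 and value of joint key_bare below 0.003 m and distance of each of conical_flask, tall_beaker, wide_beaker from where it was at the start of the episode below 0.01 m and angle between each of conical_flask, tall_beaker, wide_beaker's own z axis and vertical below 0.15 rad and linear speed of each of conical_flask, tall_beaker, wide_beaker below 0.02 m/s); the robot touches nothing.
It fails at once if the bare stirrer's key is pressed (value of joint key_bare above 0.003 m).
It fails at once if a stirrer or its key is pressed hard (over 20 N) (contact force between any of the fingers, the arm and stirrer_flask above 20 N or contact force between any of the fingers, the arm and stirrer_tall above 20 N or contact force between any of the fingers, the arm and stirrer_wide above 20 N or contact force between any of the fingers, the arm and stirrer_bare above 20 N).
It fails at once if glassware is lifted, shifted over 12 mm or tipped (distance of any of conical_flask, tall_beaker, wide_beaker from where it was at the start of the episode above 0.012 m or angle between any of conical_flask, tall_beaker, wide_beaker's own z axis and vertical above 0.2 rad).
It fails at once if a bystander is moved over 20 mm or knocked over (distance of any of vial, dropper, sample_jar, brown_bottle, buffer_bottle, mug_jug, spatula from where it was at the start of the episode above 0.02 m or angle between any of vial, dropper, sample_jar, brown_bottle, buffer_bottle, mug_jug's own z axis and vertical above 0.3 rad).
It also fails if it takes over 58 s, if anything falls off the work surface, if the arm or the gripper's body presses on something with over 40 N, if the wrist force passes 120 N, or if a joint passes its speed limit or range.

## Robot

A 6-joint arm with a two-finger parallel gripper is mounted at the origin on the work surface. World frame = base frame: x ahead of the robot, y to its left, z up, the work surface at z = 0. Lengths are in m, angles in rad, forces in N, time in s.
With the tool pointing down it reaches from about 0.35 to 0.975 m from the base axis. Payload 4.9 kg.
Tool frame: the origin (TCP) lies midway between the tips of the shut fingers; the grasp point (between the pads) lies 19 mm behind it; z points along the fingers, y is the direction in which the jaws open and shut (so a half turn about z gives the same grasp; the last joint's range is limited). The gripper opens to 85 mm and grips with 20 to 120 N. Pads are 22 mm wide; open, the fingers measure 114 mm over their backs; the gripper's body (76 mm by 85 mm) begins 54 mm behind the grasp point. The pads swing forward as they close: fully open they stand 13 mm farther back than shut.
Start: joints at [-1.316, 0.053, 1.613, -0, 1.476, -0.119], TCP at [0.228, -0.582, 0.231] pointing down, gripper open.
Joint ranges: [-3.01, 3.01], [-1.01, 2.22], [0.06, 2.58], [-1.02, 4.17], [0.09, 2.62], [-3.14, 3.14]. Speed limits (rad/s): [2.57, 2.57, 3.14, 3.14, 3.14, 3.14].

## Interface

Orientations are given as a unit quaternion [w, x, y, z].
In Python, from plant import state, grab_frame, camera_params, job_done, boxes_of gives the robot as it stands.
- The arm moves only by the tool step_arm, never from a script. Its argument "steps" is a list of rows, each a list of 4 numbers: the shift along the tool's x, y, z in mm, then the turn about the tool's z in degrees. A call has 1 to 8 rows; each row shifts and turns the pose as measured when the row begins, along the tool's axes as they then stand; what a row does not reach is not made up. A row lasts 1/10 s, in which the tool goes at most 50 mm and 8.59 degrees, less where a joint would pass 70% of its speed; a pose out of reach is approached as far as the arm can. A call is refused whole if a number of a shift passes 50 or a number of a turn 8.59, either way. A call with a gripper value outside its range is refused whole. "claw" is the opening in per cent of the stroke, from 0 (shut) to 100 (fully open), set as the call begins (left out, the last holds). The fingers move at their own pace and stop on an object; the grip force is fixed at half the most. Time passes only in rows, so rows that do not move let the fingers close. It gives the time, the measured TCP pose, the force and the opening at its end, in the units of the state.
- state(): the state, without advancing time (a new reading comes with each control period).
- grab_frame(name): name is "scene" or "top" or "wrist"; returns (picture, depth): 420x560x3 uint8, red, green, blue; 420x560 float32, m along the optical axis (not along the pixel's ray), 0 where there is no reading.
- camera_params(name): a dict with "mtx" (3x3 intrinsics, pixels), "extrinsics" (4x4, takes a point from camera to world coordinates); the wrist camera has in their place "T_tool_cam" (4x4, takes a point from camera to tool coordinates, whose origin is the TCP and whose axes are the flange's). Camera axes: x right, y down, z forward; pixel columns grow to the right and rows downward; lengths in m; the calibration is good to about 2 mm. The wrist camera is an equidistant fisheye: a pixel r from the principal point sees the ray r / f radians off the axis. A picture is of the moment at which its call begins: read the wrist's pose just before it. camera_params takes no time and is no camera call.
- job_done(): hands the job in, once; it reports no verdict.
Trained networks look in the newest picture that a camera, given by its name, has taken for a name from the list of things; names that differ only in an ending like _2 or _b are one class to them, and where a whole thing is asked for, a point or a joint stands for the part that bears it (a point fixed in the world has none). Each returns a list of dicts, best first, with "p" (0 to 1); they miss things now and then, are a little off and sometimes report something else, mostly with a low value. They report only what shows in the picture. A call takes as long as a camera call.
- boxes_of(camera, label): "box" ([left, top, width, height] in pixels, round what is visible of it).
The state is a dict: "time": time; "joint_pos": joint angles; "joint_vel": joint speeds; "joint_efforts": joint torques, N m; "tool_pos": TCP position; "tool_rot": TCP orientation; "contact_force": force on the tool from outside, world axes, zero at the start; "ft_torque": the same for the moment, N m; "gripper_width": opening from 0.0 (shut) to 1.0 (fully open).
Only numpy, scipy, OpenCV 4.12 (cv2) and the standard library are available. Lean on these libraries where they do the work, as an engineer would, in place of code of your own. Each camera call takes 0.05 s, during which the arm holds its last target. There are 200 camera calls.

## Working session

There is one attempt and no reset: what is moved stays moved. The work goes in short steps, Python scripts to look and compute and a tool call to move; the robot and the scene stay as the last step left them, time stands still between calls to the robot, and variables do not carry over. Pictures are saved under pics/ and viewed, about 8 in all and at most 12, crops included, and the job is handed in when it is done.

Besides the shell and the picture viewer there is one more tool, called after "Emit:" as name([rows], argument=value, ...), one row to a line, values as JSON. step_arm: Moves the arm, as the interface text tells. Its arguments: {"type":"object","properties":{"steps":{"type":"array"},"claw":{"type":"number"}},"required":["steps"]}

```bash
mkdir -p pics; cat > h.py <<'E'
import numpy as np, cv2
from plant import *
def world(cam,u,v,d):
    p=camera_params(cam);K=np.array(p["mtx"]);T=np.array(p["extrinsics"])
    c=np.array([(u-K[0,2])/K[0,0]*d,(v-K[1,2])/K[1,1]*d,d,1]);return (T@c)[:3]
def cloud(cam,D):
    p=camera_params(cam);K=np.array(p["mtx"]);T=np.array(p["extrinsics"])
    v,u=np.mgrid[:D.shape[0],:D.shape[1]]
    c=np.stack([(u-K[0,2])/K[0,0]*D,(v-K[1,2])/K[1,1]*D,D],-1)
    return c@T[:3,:3].T+T[:3,3]
E
python3 - <<'E'
from h import *
ims=[]
for c in("scene","top"):
    I,D=grab_frame(c);np.savez(c,I=I,D=D)
    cv2.imwrite(f"pics/{c}.png",cv2.resize(I[...,::-1],(784,588),interpolation=cv2.INTER_CUBIC))
    for l in("conical_flask","tall_beaker","wide_beaker","stirrer_bare","key_flask_top"):
        print(c,l,[(np.round(b["box"]).tolist(),round(b["p"],2)) for b in boxes_of(c,l)][:5])
print(state()["tool_rot"],state()["time"],state()["contact_force"])
E
```

```text
scene conical_flask [([216.0, 188.0, 29.0, 42.0], 0.74)]
scene tall_beaker [([418.0, 181.0, 35.0, 45.0], 0.78)]
scene wide_beaker [([112.0, 190.0, 38.0, 39.0], 0.73)]
scene stirrer_bare [([298.0, 186.0, 56.0, 58.0], 0.73)]
scene key_flask_top []
top conical_flask [([329.0, 197.0, 33.0, 36.0], 0.68), ([448.0, 262.0, 13.0, 16.0], 0.29)]
top tall_beaker [([108.0, 174.0, 42.0, 34.0], 0.81), ([239.0, 241.0, 11.0, 14.0], 0.45)]
top wide_beaker [([430.0, 208.0, 47.0, 42.0], 0.67)]
top stirrer_bare [([223.0, 192.0, 47.0, 70.0], 0.78)]
top key_flask_top [([343.0, 244.0, 11.0, 17.0], 0.76), ([240.0, 241.0, 9.0, 16.0], 0.34)]
[ 2.08779140e-05  9.82586703e-01  1.85804656e-01 -7.57626825e-06] 0.6 [-1.10821878 -0.07679559 -0.26990923]
```

View pics/top.png

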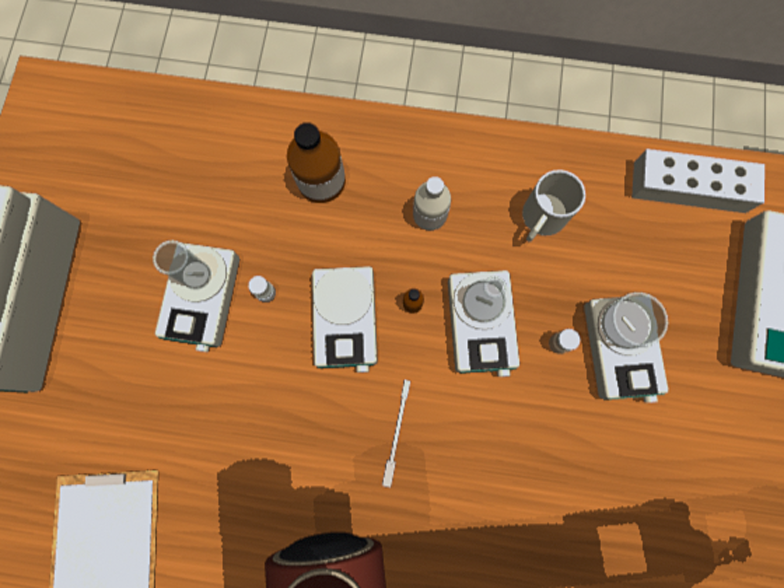

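View pics/scene.png

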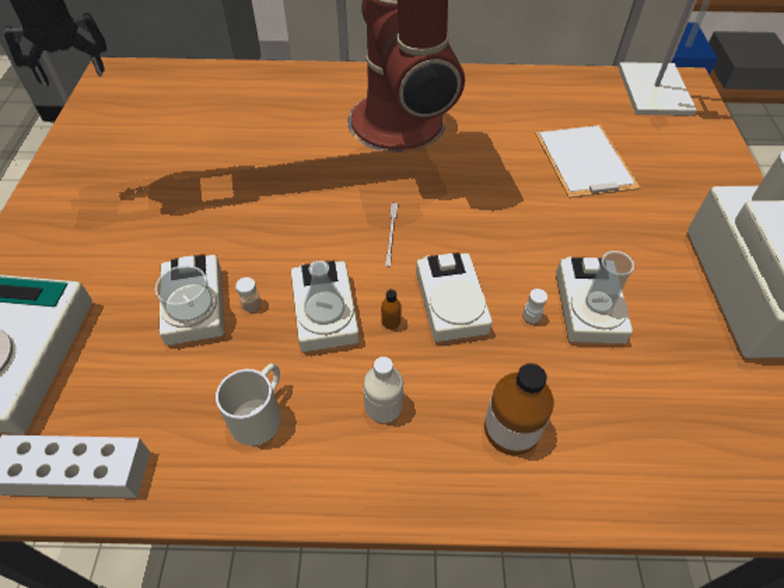

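The pictures show the stirrers from left to right in the top view: tall beaker, bare, conical flask, wide beaker. Their keys are at about (184,324), (344,348), (489,353) and (639,380) in the enlarged picture. Next I'll locate the keys.

```bash
python3 - <<'E'
from h import *
z=np.load("top.npz");I,D=z["I"],z["D"];P=cloud("top",D)
hsv=cv2.cvtColor(I,cv2.COLOR_RGB2HSV)
m=((hsv[...,1]<60)&(hsv[...,2]>120)&(P[...,2]>.054)&(P[...,2]<.072)).astype(np.uint8)
for n,u,v in(("tall",184,324),("bare",344,348),("flask",489,353),("wide",639,380)):
    u,v=u/1.4,v/1.4;s=np.zeros_like(m);r0,c0=int(v)-9,int(u)-9;s[r0:r0+19,c0:c0+19]=m[r0:r0+19,c0:c0+19]
    k,l,st,ce=cv2.connectedComponentsWithStats(s)
    i=1+np.argmax(st[1:,4]);q=P[l==i]
    # stirrer yaw from housing points
    c=q.mean(0);w=P[(np.abs(P[...,2]-.046)<.003)&(np.hypot(P[...,0]-c[0]-.055,P[...,1]-c[1])<.11)]
    w=P[(P[...,2]>.03)&(P[...,2]<.058)&(np.hypot(P[...,0]-c[0]-.055,P[...,1]-c[1])<.105)]
    print(n,st[i],ce[i].round(1),np.median(q,0).round(4),((q.max(0)+q.min(0))/2).round(4),cv2.minAreaRect((w[:,:2]*1000).astype(np.float32)))
s=state();R=s["tool_rot"];print(s["tool_pos"])
from scipy.spatial.transform import Rotation as Ro
print(Ro.from_quat(np.r_[R[1:],R[0]]).as_matrix().round(3))
print(camera_params("wrist"))
E
```

```text
tall [124 224  14  14 155] [130.7 230.7] [0.4843 0.3516 0.062 ] [0.4845 0.3523 0.0616] ((534.7952270507812, 326.2812805175781), (151.92025756835938, 171.1570281982422), 82.06282043457031)
bare [239 242  13  13 158] [245.4 248. ] [0.483  0.0952 0.0624] [0.4829 0.0964 0.0604] ((538.5680541992188, 73.74406433105469), (169.8738555908203, 165.96006774902344), 10.680647850036621)
flask [343 245  13  14 159] [349.1 251.3] [ 0.5082 -0.1298  0.0627] [ 0.5082 -0.1295  0.06  ] ((557.3639526367188, -119.45158386230469), (171.10496520996094, 100.82266998291016), 11.84933853149414)
wide [450 264  14  14 162] [456.7 270.4] [ 0.5006 -0.3639  0.0623] [ 0.5004 -0.3635  0.0618] ((545.8303833007812, -332.19451904296875), (167.79718017578125, 144.4700927734375), 10.325760841369629)
[ 0.2282026  -0.58183368  0.23131292]
[[ 0.931  0.365 -0.   ]
 [ 0.365 -0.931 -0.   ]
 [-0.     0.    -1.   ]]
{'mtx': array([[325.1922621 ,   0.        , 282.34624331],
       [  0.        , 325.1922621 , 214.34696784],
       [  0.        ,   0.        ,   1.        ]]), 'T_tool_cam': array([[-1.01491232e-03, -9.58584610e-01, -2.84806102e-01,
         7.08750685e-02],
       [ 9.99999458e-01, -9.06907075e-04, -5.11100740e-04,
         2.38300524e-04],
       [ 2.31640634e-04, -2.84806467e-01,  9.58585011e-01,
        -1.42902746e-01],
       [ 0.00000000e+00,  0.00000000e+00,  0.00000000e+00,
         1.00000000e+00]])}
```

Keys located; the network boxes and my own segmentation agree. I'll shut the gripper and turn the tool to azimuth 90°. That puts the wrist camera to the side, away from the glass, so tool x is world +y, tool y is world +x and tool z is down.

Emit:
step_arm([
  [0,0,0,-8.58],
  [0,0,0,-8.58],
  [0,0,0,-8.58],
  [0,0,0,-8.58],
  [0,0,0,-8.58],
  [0,0,0,-8.58],
  [0,0,0,-8.58],
  [0,0,0,-8.5],
], claw=0)

```text
time: 1.4
tool_pos: [0.2282, -0.5819, 0.2317]
tool_rot: [0.0, 0.704, 0.71, -0.0]
contact_force: [-0.4, -0.4, -0.0]
gripper_width: -0.001
```

Emit:
step_arm([
  [45,28,0,0],
  [45,28,0,0],
  [45,28,0,0],
  [45,28,0,0],
  [45,28,0,0],
  [45,28,0,0],
  [45,28,0,0],
  [45,28,0,0],
])

```text
time: 2.2
tool_pos: [0.4375, -0.2389, 0.2318]
tool_rot: [0.003, 0.707, 0.707, -0.0]
contact_force: [1.3, -0.8, 0.2]
gripper_width: -0.001
```

Emit:
step_arm([
  [36,22,0,0],
  [36,22,0,0],
  [36,22,0,0],
  [0,0,0,0],
  [0,0,0,0],
])

```text
time: 2.7
tool_pos: [0.5077, -0.1205, 0.233]
tool_rot: [0.004, 0.704, 0.71, 0.001]
contact_force: [-0.6, -0.5, 0.5]
gripper_width: 0.001
```

```bash
cat > w.py <<'E'
import sys
from h import *
from scipy.spatial.transform import Rotation as Ro
s=state();I,D=grab_frame("wrist");cv2.imwrite(f"pics/{sys.argv[1]}.png",I[...,::-1])
p=camera_params("wrist");K=p["mtx"];T=np.array(p["T_tool_cam"]);q=s["tool_rot"]
R=Ro.from_quat(np.r_[q[1:],q[0]]).as_matrix()
print(s["tool_pos"].round(4) if hasattr(s["tool_pos"],"round") else s["tool_pos"])
v,u=np.mgrid[:420,:560];a=(u-K[0,2])/K[0,0];b=(v-K[1,2])/K[1,1];t=np.hypot(a,b)+1e-9
f=np.tan(t)/t*D
P=np.stack([a*f,b*f,D],-1)@T[:3,:3].T+T[:3,3];P=P@R.T+np.array(s["tool_pos"])
np.savez("wrist",I=I,P=P,D=D)
x,y=map(float,sys.argv[2:4])
hsv=cv2.cvtColor(I,cv2.COLOR_RGB2HSV)
m=(hsv[...,1]<60)&(hsv[...,2]>120)&(P[...,2]>.055)&(P[...,2]<.07)&(np.abs(P[...,0]-x)<.025)&(np.abs(P[...,1]-y)<.025)&(D>0)
Q=P[m];print(len(Q),np.median(Q,0).round(4),Q.min(0).round(4),Q.max(0).round(4))
E
python3 w.py w1 .508 -.130
```

```text
[ 0.5077 -0.1205  0.233 ]
754 [ 0.507  -0.1296  0.0622] [ 0.4911 -0.1461  0.0563] [ 0.5223 -0.1146  0.0646]
```

View pics/w1.png

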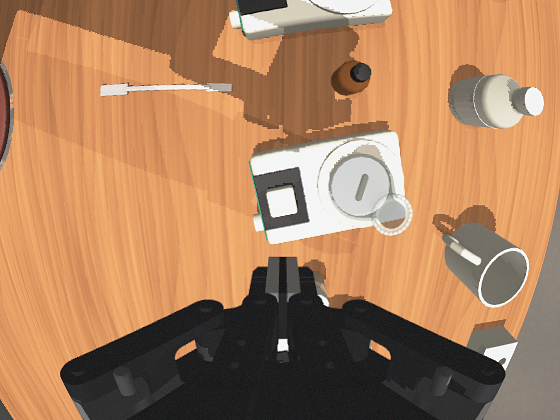

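The wrist view shows the flask stirrer's key at (282,201), which agrees with the top camera within about 1 mm. It also shows the finger linkages spreading wide along tool y, which is towards the flask, so I'll check how far they reach.

```bash
python3 - <<'E'
from h import *
z=np.load("wrist.npz");P,D=z["P"],z["D"]
t=P-np.array([.5077,-.1205,.233]) # ~ tool x=+y, y=+x, -z
m=(D>0)&(D<.2)&(t[...,2]>-.02)
q=t[m]
for a in np.arange(-.02,.2,.01):
    s=q[(q[:,2]>=a)&(q[:,2]<a+.01)]
    if len(s)>3: print(round(a,2),len(s),"x",s[:,0].min().round(3),s[:,0].max().round(3),"y",s[:,1].min().round(3),s[:,1].max().round(3))
E
```

```text
0.0 236 x -0.014 0.011 y 0.006 0.011
0.01 593 x -0.015 0.012 y 0.005 0.012
0.02 729 x -0.015 0.012 y 0.005 0.011
0.03 869 x -0.015 0.012 y -0.012 0.012
0.04 2042 x -0.035 0.031 y -0.013 0.014
0.05 5374 x -0.043 0.039 y -0.012 0.014
0.06 4301 x -0.051 0.046 y -0.009 0.018
0.07 8032 x -0.059 0.055 y -0.009 0.018
0.08 10327 x -0.064 0.06 y -0.003 0.018
0.09 10591 x -0.063 0.059 y -0.006 0.021
0.1 1500 x -0.035 0.033 y 0.01 0.022
```

The linkage reaches ±65 mm at 80–100 mm above the tip, so it would come near the flask and tall beaker. I'll turn another 90° so the jaws lie along world y and the camera faces the robot.

Emit:
step_arm([
  [0,0,0,-8.5],
  [0,0,0,-8.5],
  [0,0,0,-8.5],
  [0,0,0,-8.5],
  [0,0,0,-8.5],
  [0,0,0,-8.5],
  [0,0,0,-8.5],
  [0,0,0,-8.5],
])

```text
time: 3.55
tool_pos: [0.503, -0.1319, 0.2331]
tool_rot: [0.004, 0.179, 0.984, -0.003]
contact_force: [0.3, 0.8, -0.5]
gripper_width: 0.001
```

Emit:
step_arm([
  [0,0,0,-8.5],
  [0,0,0,-8.5],
  [0,0,0,-5.5],
  [0,0,0,0],
])

```text
time: 3.95
tool_pos: [0.5003, -0.1382, 0.2332]
tool_rot: [0.003, -0.018, 1.0, -0.004]
contact_force: [0.2, 0.1, -0.3]
gripper_width: -0.001
```

Emit:
step_arm([
  [-4,8,0,2],
  [0,0,35,0],
  [0,0,35,0],
  [0,0,35,0],
  [0,0,35,0],
  [0,0,0,0],
])

```text
time: 4.55
tool_pos: [0.505, -0.1384, 0.0925]
tool_rot: [0.006, 0.013, 1.0, -0.006]
contact_force: [-1.2, 0.6, -1.2]
gripper_width: -0.001
```

Emit:
step_arm([
  [0,8,8,0],
  [0,0,8,0],
  [0,0,5,0],
  [0,0,0,0],
])

```text
time: 4.95
tool_pos: [0.508, -0.1324, 0.0751]
tool_rot: [0.01, 0.016, 1.0, -0.007]
contact_force: [1.0, -0.4, -0.5]
gripper_width: 0.0
```

Emit:
step_arm([
  [3,2,6,0],
  [0,0,4,0],
  [0,0,3,0],
  [0,0,3,0],
])

```text
time: 5.35
tool_pos: [0.5074, -0.1312, 0.0612]
tool_rot: [0.012, 0.016, 1.0, -0.008]
contact_force: [-2.0, 1.2, 3.6]
gripper_width: 0.001
```

Contact is about 3 N, as expected. I'll press down to about z = 0.054.

Emit:
step_arm([
  [0,0,3,0],
  [0,0,3,0],
  [0,0,2,0],
  [0,0,1,0],
])

```text
time: 5.75
tool_pos: [0.5075, -0.1312, 0.053]
tool_rot: [0.011, 0.016, 1.0, -0.008]
contact_force: [-7.4, 3.0, 15.2]
gripper_width: -0.001
```

The force has risen to 15 N, so the key has probably bottomed. I'll retreat straight up.

Emit:
step_arm([
  [0,0,-10,0],
  [0,0,-30,0],
  [0,0,-45,0],
  [0,0,-45,0],
  [0,0,-45,0],
  [0,0,0,0],
])

```text
time: 6.35
tool_pos: [0.5032, -0.1283, 0.2334]
tool_rot: [0.011, 0.016, 1.0, -0.008]
contact_force: [0.9, 0.0, 0.2]
gripper_width: -0.004
```

```bash
python3 w.py w2 .508 -.130; python3 - <<'E'
from h import *
from scipy.spatial.transform import Rotation as Ro
z=np.load("wrist.npz");P=z["P"];hsv=cv2.cvtColor(z["I"],cv2.COLOR_RGB2HSV)
m=(hsv[...,1]<60)&(hsv[...,2]>120)&(np.hypot(P[...,0]-.5075,P[...,1]+.13)<.009)
print(m.sum(),np.median(P[m],0))
s=state();print(s["contact_force"],s["tool_pos"]);q=s["tool_rot"];print(Ro.from_quat(np.r_[q[1:],q[0]]).as_matrix().round(3))
E
```

```text
[ 0.5032 -0.1283  0.2334]
6 [ 0.5098 -0.1312  0.0552] [ 0.4951 -0.1404  0.0551] [ 0.5157 -0.1231  0.0554]
238 [ 0.50768407 -0.13029127  0.05336425]
[ 0.18908795 -0.84724371 -0.80825146] [ 0.50185661 -0.12780044  0.22997758]
[[-0.999  0.032  0.018]
 [ 0.031  0.999 -0.015]
 [-0.018 -0.014 -1.   ]]
```

View pics/w2.png

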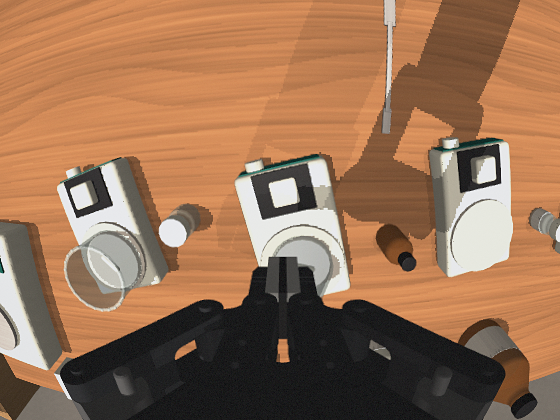

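The picture shows the flask's key pressed in: its top is now 53.4 mm high, against 62.2 mm before, so about 9 mm of travel. The flask, the bystanders and the neighbouring keys look unchanged. Next is the tall beaker's stirrer.

Emit:
step_arm([
  [3,40,-0.6,0],
  [3,40,-0.6,0],
  [3,40,-0.6,0],
  [3,40,-0.6,0],
  [3,40,-0.6,0],
  [3,40,-0.6,0],
  [3,40,-0.6,0],
  [3,40,-0.6,0],
])

```text
time: 7.2
tool_pos: [0.4859, 0.1992, 0.2193]
tool_rot: [0.005, 0.021, 1.0, -0.008]
contact_force: [1.0, 0.3, 0.8]
gripper_width: -0.002
```

Emit:
step_arm([
  [3,40,-0.6,0],
  [3,40,-0.6,0],
  [3,40,-0.6,0],
  [3,38,-0.6,0],
  [0,0,0,0],
  [0,0,0,0],
])

```text
time: 7.8
tool_pos: [0.4748, 0.3672, 0.2073]
tool_rot: [0.0, 0.018, 1.0, -0.011]
contact_force: [-0.0, -1.1, 0.1]
gripper_width: -0.001
```

```bash
python3 w.py w3 .484 .352; python3 - <<'E'
from h import *
from scipy.spatial.transform import Rotation as Ro
s=state();q=s["tool_rot"];R=Ro.from_quat(np.r_[q[1:],q[0]]).as_matrix();print(R.round(3),s["tool_pos"])
E
```

```text
[0.4748 0.3672 0.2073]
842 [0.4818 0.352  0.0617] [0.4691 0.3381 0.0579] [0.4965 0.3656 0.0637]
[[-0.999  0.037 -0.001]
 [ 0.037  0.999 -0.022]
 [-0.    -0.022 -1.   ]] [0.47467516 0.36688835 0.20714692]
```

Emit:
step_arm([
  [-6,-12,0,0],
  [0,0,0,0],
  [0,0,35,0],
  [0,0,35,0],
  [0,0,35,0],
  [0,0,18,0],
  [0,0,0,0],
])

```text
time: 8.55
tool_pos: [0.485, 0.3431, 0.0831]
tool_rot: [0.003, 0.025, 1.0, -0.01]
contact_force: [-0.4, -0.4, 0.4]
gripper_width: 0.0
```

Emit:
step_arm([
  [3,9,4,0],
  [0,0,4,0],
  [0,0,4,0],
  [0,0,0,0],
])

```text
time: 8.95
tool_pos: [0.4851, 0.3525, 0.0744]
tool_rot: [0.005, 0.026, 1.0, -0.008]
contact_force: [0.7, 0.5, -0.2]
gripper_width: -0.002
```

Emit:
step_arm([
  [3,0,5,0],
  [0,0,4,0],
  [0,0,3,0],
  [0,0,3,0],
  [0,0,2,0],
])

```text
time: 9.45
tool_pos: [0.4834, 0.3535, 0.0589]
tool_rot: [0.007, 0.026, 1.0, -0.007]
contact_force: [-2.5, 0.4, 1.7]
gripper_width: -0.0
```

Emit:
step_arm([
  [0,0,2,0],
  [0,0,2,0],
  [0,0,0.5,0],
])

```text
time: 9.75
tool_pos: [0.4834, 0.3535, 0.0544]
tool_rot: [0.007, 0.026, 1.0, -0.007]
contact_force: [-0.7, -1.7, 2.6]
gripper_width: -0.001
```

Emit:
step_arm([
  [0,0,-10,0],
  [0,0,-30,0],
  [0,0,-45,0],
  [0,0,-45,0],
  [0,0,-45,0],
  [0,0,0,0],
])

```text
time: 10.35
tool_pos: [0.4802, 0.3553, 0.2353]
tool_rot: [0.006, 0.026, 1.0, -0.008]
contact_force: [-0.8, 0.7, -0.0]
gripper_width: 0.0
```

```bash
cat > k.py <<'E'
from h import *
import sys
from scipy.spatial.transform import Rotation as Ro
z=np.load("wrist.npz");P=z["P"];hsv=cv2.cvtColor(z["I"],cv2.COLOR_RGB2HSV)
x,y=map(float,sys.argv[1:3])
m=(hsv[...,1]<60)&(hsv[...,2]>120)&(np.hypot(P[...,0]-x,P[...,1]-y)<.009)
print("key",m.sum(),np.median(P[m],0).round(4))
s=state();print(s["tool_pos"]);q=s["tool_rot"];print(Ro.from_quat(np.r_[q[1:],q[0]]).as_matrix().round(3))
E
python3 w.py w4 .484 .352; python3 k.py .483 .352
```

```text
[0.4802 0.3553 0.2353]
124 [0.4832 0.3521 0.0553] [0.4714 0.3397 0.055 ] [0.4947 0.3635 0.0565]
key 238 [0.4829 0.3521 0.0545]
[0.47894534 0.35458142 0.23178155]
[[-0.999  0.052  0.007]
 [ 0.051  0.998 -0.019]
 [-0.008 -0.019 -1.   ]]
```

View pics/w4.png

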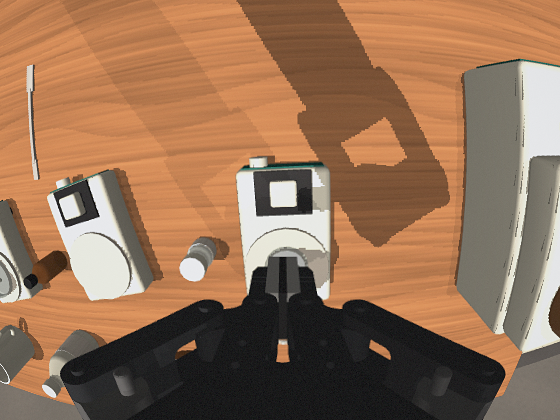

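The tall beaker's key is in by about 7.3 mm (top at 54.5 mm). Now for the wide beaker's stirrer, staying high.

Emit:
step_arm([
  [-3,-40,0,0],
  [-3,-40,0,0],
  [-3,-40,0,0],
  [-3,-40,0,0],
  [-3,-40,0,0],
  [-3,-40,0,0],
  [-3,-40,0,0],
  [-3,-40,0,0],
])

```text
time: 11.2
tool_pos: [0.4828, 0.0262, 0.2292]
tool_rot: [-0.001, 0.021, 1.0, -0.01]
contact_force: [0.2, 0.9, 0.3]
gripper_width: -0.003
```

Emit:
step_arm([
  [-3,-40,0,0],
  [-3,-40,0,0],
  [-3,-40,0,0],
  [-3,-40,0,0],
  [-3,-40,0,0],
  [-3,-40,0,0],
  [-3,-40,0,0],
])

```text
time: 11.9
tool_pos: [0.4858, -0.2649, 0.2248]
tool_rot: [-0.006, 0.021, 1.0, -0.008]
contact_force: [0.3, 0.7, 1.3]
gripper_width: 0.002
```

Emit:
step_arm([
  [-5,-33,0,0],
  [-5,-33,0,0],
  [-3,-18,0,0],
  [0,0,0,0],
  [0,0,0,0],
])

```text
time: 12.4
tool_pos: [0.4909, -0.3561, 0.2177]
tool_rot: [-0.011, 0.025, 1.0, -0.004]
contact_force: [-0.3, 0.4, 0.1]
gripper_width: -0.002
```

```bash
python3 w.py w5 .5005 -.3637; python3 k.py .5005 -.3637
```

```text
[ 0.4909 -0.3561  0.2177]
802 [ 0.4976 -0.3654  0.0623] [ 0.4827 -0.381   0.0563] [ 0.5138 -0.3499  0.0643]
key 269 [ 0.5005 -0.3638  0.0625]
[ 0.4908589  -0.35574726  0.21749905]
[[-0.999  0.05  -0.022]
 [ 0.05   0.999 -0.008]
 [ 0.022 -0.009 -1.   ]]
```

Emit:
step_arm([
  [-10,-7,0,0],
  [0,0,0,0],
  [0,0,35,0],
  [0,0,35,0],
  [0,0,35,0],
  [0,0,25,0],
  [0,0,0,0],
])

```text
time: 13.15
tool_pos: [0.5023, -0.3611, 0.0867]
tool_rot: [-0.008, 0.021, 1.0, -0.006]
contact_force: [-0.5, -0.1, -1.2]
gripper_width: 0.002
```

Emit:
step_arm([
  [4,-3,6,0],
  [0,0,4,0],
  [0,0,3,0],
  [0,0,0,0],
])

```text
time: 13.55
tool_pos: [0.5002, -0.3653, 0.0778]
tool_rot: [-0.006, 0.02, 1.0, -0.008]
contact_force: [-0.0, -0.7, -0.7]
gripper_width: -0.001
```

Emit:
step_arm([
  [2,0,6,0],
  [0,0,4,0],
  [0,0,4,0],
  [0,0,3,0],
  [0,0,2,0],
])

```text
time: 14.05
tool_pos: [0.4993, -0.367, 0.0607]
tool_rot: [-0.004, 0.021, 1.0, -0.01]
contact_force: [-1.3, 1.4, 2.1]
gripper_width: 0.001
```

Emit:
step_arm([
  [0,0,2,0],
  [0,0,2,0],
  [0,0,2,0],
  [0,0,0,0],
])

```text
time: 14.45
tool_pos: [0.4994, -0.367, 0.0546]
tool_rot: [-0.004, 0.021, 1.0, -0.01]
contact_force: [-0.0, 0.5, 0.2]
gripper_width: 0.001
```

Emit:
step_arm([
  [0,0,-10,0],
  [0,0,-30,0],
  [0,0,-45,0],
  [0,0,-45,0],
  [0,0,-45,0],
  [0,0,0,0],
])

```text
time: 15.05
tool_pos: [0.4999, -0.3628, 0.2356]
tool_rot: [-0.005, 0.021, 1.0, -0.009]
contact_force: [0.6, -0.7, 0.4]
gripper_width: 0.002
```

```bash
python3 w.py w6 .5005 -.3637; python3 k.py .5005 -.3637; python3 - <<'E'
from h import *
for c in("scene","top"):
    I,D=grab_frame(c);cv2.imwrite(f"pics/{c}2.png",I[...,::-1])
    if c=="top":
        P=cloud(c,D)
        for n,u,v in(("tall",130.7,230.7),("bare",245.4,248),("flask",349,251),("wide",456.7,270.4)):
            u,v=int(u),int(v);print(n,np.median(P[v-3:v+4,u-3:u+4,2]).round(4))
    for l in("conical_flask","tall_beaker","wide_beaker"):
        print(c,l,[(np.round(b["box"]).tolist(),round(b["p"],2)) for b in boxes_of(c,l)][:2])
E
```

```text
[ 0.4999 -0.3628  0.2356]
185 [ 0.4981 -0.3664  0.0554] [ 0.486  -0.3791  0.055 ] [ 0.512  -0.3529  0.057 ]
key 239 [ 0.5005 -0.3636  0.0547]
[ 0.49884061 -0.36190105  0.23202378]
[[-0.999  0.041 -0.015]
 [ 0.041  0.999 -0.015]
 [ 0.014 -0.015 -1.   ]]
scene conical_flask [([214.0, 187.0, 33.0, 45.0], 0.81), ([115.0, 186.0, 48.0, 60.0], 0.52)]
scene tall_beaker [([417.0, 178.0, 36.0, 48.0], 0.87)]
scene wide_beaker [([108.0, 191.0, 43.0, 40.0], 0.67)]
tall 0.0549
bare 0.0629
flask 0.0537
wide 0.0555
top conical_flask [([330.0, 194.0, 33.0, 37.0], 0.68), ([126.0, 223.0, 13.0, 19.0], 0.68)]
top tall_beaker [([109.0, 175.0, 40.0, 32.0], 0.69)]
top wide_beaker [([430.0, 206.0, 48.0, 42.0], 0.7)]
```

View pics/scene2.png

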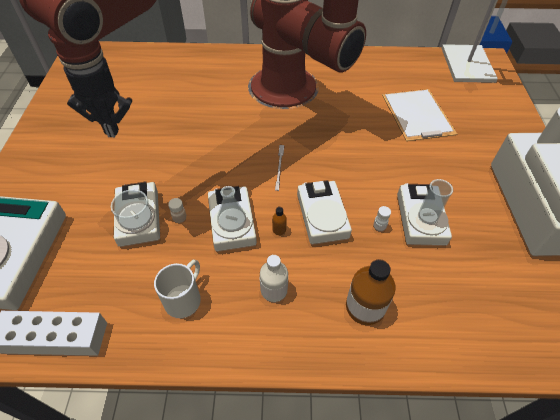

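The scene picture shows everything upright and in place, with the gripper clear of the bench. All three keys are down and the bare one is still raised, so I'm handing in.

```bash
python3 -c "
from plant import *
print(job_done())"
```

```text
the job is handed in; nothing more can be done
None
```

I pressed the three keys with the shut fingertips in the order asked (flask, tall beaker, wide beaker), then backed off about 180 mm and handed the job in at about 15 s of the 58 s allowed. No verdict is reported.

| Key | Height before (mm) | Height after, top camera (mm) | Height after, wrist camera (mm) | Travel (mm) |
|---|---|---|---|---|
| Flask | 62.7 | 53.7 | 53.4 | about 9 |
| Tall beaker | 62.0 | 54.9 | 54.5 | about 7 |
| Wide beaker | 62.3 | 55.5 | 54.7 | about 7 |
| Bare | 62.4 | 62.9 | not measured | none |

- **Glassware and bystanders:** the vessels' detection boxes shifted by at most about 4 pixels, within detector noise. The last picture shows all the glassware and bystanders upright and in place.
- **Force:** the flask press ended at about 15 N vertical (about 17 N in total). That is close to the 20 N limit, and the key had probably bottomed. I stopped the other two presses short, and they read 3–4 N or less.
- **Disagreements:** the two cameras differed by less than 1 mm on key height. One extra "conical_flask" box in each of the last two pictures was a false report: one lay on the tall beaker's key, the other on the wide beaker's stirrer.

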